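Lay the pipette in its sloped rest

ROBOT

A 7-joint arm with a two-finger parallel gripper is mounted at the origin on the work surface; the furniture and walls round the work are solid. World frame = base frame: x ahead of the robot, y to its left, z up, the work surface at z = 0. Lengths are in m, angles in rad, forces in N, time in s.
With the tool pointing down it reaches from about 0.4 to 0.85 m from the base axis. Payload 10.4 kg.
Tool frame: the origin (TCP) lies midway between the tips of the shut fingers; the grasp point (between the pads) lies 19 mm behind it; z points along the fingers, x is the direction in which the jaws open and shut, and the axes are right-handed (so a half turn about z gives the same grasp; the last joint's range is limited). The gripper opens to 85 mm and grips with 20 to 120 N. Pads are 22 mm wide; open, the fingers measure 114 mm over their backs; the gripper's body (76 mm by 85 mm) begins 54 mm behind the grasp point. The pads swing forward as they close: fully open they stand 13 mm farther back than shut.
Start: joints at [-1.284, 0.332, -0.065, 1.46, 0.022, 1.35, -0.088], TCP at [0.191, 0.595, 0.231] pointing down, gripper open.
Joint ranges: [-2.6, 2.6], [-0.5, 2.12], [-1.47, 1.34], [0.16, 2.42], [-1.27, 4.41], [0.06, 2.06], [-2.6, 2.6]. Speed limits (rad/s): [2.22, 2.22, 2.79, 2.79, 3.14, 3.14, 3.14].

INTERFACE

Orientations are given as a unit quaternion [x, y, z, w].
In Python, from workcell import manip, cams gives the robot as it stands.
- The arm moves only by the tool move_arm, never from a script. Its argument "moves" is a list of rows, each a list of 7 numbers: the turn, a rotation vector about the tool's x, y, z in degrees, then the shift along the tool's x, y, z in m, then the finger opening in m, from 0 to 0.0854. A call has 1 to 10 rows; each row is the pose to reach, as a shift and turn from the pose commanded when the call began, along the tool's axes at that moment; what a row does not reach only later rows make up. A row lasts 1/10 s, in which the tool goes at most 50 mm and 8.59 degrees, less where a joint would pass 70% of its speed; a pose out of reach is approached as far as the arm can. A call with a gripper value outside its range is refused whole. The fingers move at their own pace and stop on an object; "grip_force" is the grip in N (left out, the last holds). Time passes only in rows, so rows that repeat a pose let the fingers close. It gives the time, the measured TCP pose, the force and the opening at its end, in the units of the state.
- manip.get_obs(): the state, without advancing time (a new reading comes with each control period).
- cams.camera(name): name is "scene" or "top" or "wrist"; returns the picture (384x512x3 uint8, red, green, blue); there is no depth.
- cams.camera_params(name): a dict with "fx", "fy", "cx", "cy" (pixels), "dist_coeffs" ([k1, k2, p1, p2, k3] as OpenCV has them; the pictures are not rectified), "xyz" and "rotation" of the camera in the world. Camera axes: x right, y up, looking along -z (the intrinsics and any distortion apply to the point x, -y, -z); pixel columns grow to the right and rows downward; lengths in m; the calibration is good to about 2 mm. A picture is of the moment at which its call begins: read the wrist's pose just before it. camera_params takes no time and is no camera call; for the wrist camera it gives the pose at the moment of the call.
- manip.hand_in(): hands the job in, once; it reports no verdict.
The state is a dict: "clock": time; "joint_pos": joint angles; "joint_velocities": joint speeds; "tau": joint torques, N m; "position": TCP position; "ee_rot": TCP orientation; "ft_force": force on the tool from outside, world axes, zero at the start; "torque": the same for the moment, N m; "grip_width": opening from 0.0 (shut) to 1.0 (fully open).
Only numpy, scipy, OpenCV 4.12 (cv2) and the standard library are available. Lean on these libraries where they do the work, as an engineer would, in place of code of your own. Each camera call takes 0.05 s, during which the arm holds its last target. There are 200 camera calls.

TASK

Pick up the pipette that lies on the bench and lay it in the sloped metal rest, nose down against the end stop and plunger end up between the upper cheeks, so that it can be taken again at an angle. Leave the marker, the forceps and the specimen cup where they are.

Things in the scene. Friction and masses are not known exactly. Their poses are not given: they have to be found in the camera images.
- pipette: beige laboratory pipette, 237 mm long, 85 g, flat on the bench, nose roughly towards the robot. Origin under its middle; +y runs along it towards the nose, +z is up as it lies. Centre line at x 10, z 13 mm. Its main block spans y -86 to 30, x -5 to 25, z 0 to 26 mm; then a thin nose cone to y 118, and behind the body the plunger to y -118. A finger hook sticks out sideways near the plunger
- pipette_grip (a point): point on the pipette's centre line inside the main body (pipette frame 10, 3, 13 mm), near its centre of mass: a good place to grip across, 30 mm wide there; same axes as the pipette
- pipette_nose (a point): tip of the pipette's nose, on its centre line (pipette frame 10, 118, 13 mm)
- pipette_back (a point): point on the centre line of the pipette's main body towards the plunger (pipette frame 10, -42, 13 mm)
- rest: fixed metal pipette rest, base plate 190 x 90 x 10 mm. Origin under the middle of the base; +x from its low end (near the robot) to its high end, z up. A rail 16 mm wide climbs along +x at 30 degrees from an end stop 34 mm high, for 180 mm; the pipette's flat underside lies on it, held sideways by two pairs of low cheeks; between them it is free for fingers
- rest_stop (a point): where the nose tip comes when the pipette lies fully home: on the face of the end stop, 13 mm square above the rail; rest frame (-91.5, 0, 45.3) mm. Lower cheeks: 36 mm apart, 20 mm high, from 22 to 56 mm up the rail from the stop (round the nose cone)
- rest_top (a point): where the point pipette_back comes when the pipette lies fully home, between the upper cheeks, 160 mm up the rail from the stop and 13 mm square above it; rest frame (47.1, 0, 125.3) mm. Upper cheeks: 46 mm apart, 16 mm high, from 146 to 174 mm up the rail (round the main body)
- marker: black-capped marker pen lying on the bench, 140 x 11 x 12 mm, along its y axis; leave it
- forceps: steel forceps lying flat, 124 x 14 x 8 mm, along its y axis; leave it
- cup: specimen cup with a screw lid, 50 mm across, 59 mm high, upright; leave it

How it is judged:
By the outcome, as a careful person would: the job done as asked, in the order asked, and still so for the second after the job is handed in, with the robot touching nothing.
It also fails if it takes over 38 s, if anything falls off the work surface, if the arm or the gripper's body presses on something with over 40 N, if the wrist force passes 120 N, or if a joint passes its speed limit or range.

## Working session

There is one attempt and no reset: what is moved stays moved. The work goes in short steps, Python scripts to look and compute and a tool call to move; the robot and the scene stay as the last step left them, time stands still between calls to the robot, and variables do not carry over. Pictures are saved under pics/ and viewed, about 8 in all and at most 12, crops included, and the job is handed in when it is done.

Besides the shell and the picture viewer there is one more tool, called after "Emit:" by a JSON object that holds its "api" and its "payload", one argument or row to a line. move_arm: Moves the arm, as the interface text tells. Its arguments: {"type":"object","properties":{"moves":{"type":"array","items":{"type":"array","items":{"type":"number"}}},"grip_force":{"type":"number"}},"required":["moves"]}

```bash
mkdir -p pics
cat > h.py <<'E'
import numpy as np, cv2
from scipy.spatial.transform import Rotation as R
from workcell import manip, cams
def K(p): return np.array([[p['fx'],0,p['cx']],[0,p['fy'],p['cy']],[0,0,1.]]),np.array(p['dist_coeffs'],float)
def rot(p):
    r=np.array(p['rotation'],float)
    return r if r.shape==(3,3) else R.from_quat(r).as_matrix()
def ray(p,uv):
    k,d=K(p); q=cv2.undistortPoints(np.array([[uv]],float),k,d)[0,0]
    return rot(p)@np.array([q[0],-q[1],-1.])
def onz(p,uv,z):
    d=ray(p,uv); o=np.array(p['xyz']); return o+d*(z-o[2])/d[2]
def proj(p,P):
    k,d=K(p); c=(np.atleast_2d(P)-np.array(p['xyz']))@rot(p)*[1,-1,-1]
    return cv2.projectPoints(c.astype(float),np.zeros(3),np.zeros(3),k,d)[0][:,0]
def snap(n,f):
    p=cams.camera_params(n); im=cams.camera(n); cv2.imwrite('pics/'+f,im[:,:,::-1]); return p,im
E
python3 - <<'E'
from h import *
for n in('scene','top'):
    p,im=snap(n,n+'1.png'); print(n,p)
o=manip.get_obs();print(o)
E
```

```text
scene {'fx': 383.68756528493077, 'fy': 383.68756528493077, 'cx': 253.77339775376393, 'cy': 189.82878678688252, 'dist_coeffs': array([-0.13352867,  0.        ,  0.        ,  0.        ,  0.        ]), 'xyz': array([-0.16676123, -0.8925799 ,  0.68917707]), 'rotation': array([ 0.47509645, -0.16510882, -0.30276476,  0.80954057])}
top {'fx': 349.90074128590845, 'fy': 349.90074128590845, 'cx': 251.46098972575163, 'cy': 191.82874317689596, 'dist_coeffs': array([-0.10163656,  0.        ,  0.        ,  0.        ,  0.        ]), 'xyz': array([ 0.32692973, -0.12607461,  1.21362174]), 'rotation': array([ 0.04243287, -0.05048206, -0.69905525,  0.71202021])}
{'clock': 0.1, 'joint_pos': array([-1.28361474,  0.33283067, -0.06467749,  1.46087187,  0.02159653,
        1.3498781 , -0.0885007 ]), 'joint_velocities': array([ 1.67153564e-04, -1.89234370e-03,  1.29200762e-03, -2.99483216e-03,
       -4.00462617e-05, -8.30303537e-04,  2.19874071e-03]), 'tau': array([ 5.26062813e-04, -6.26742697e+01,  4.87193477e-02, -3.92426062e+01,
        1.63263670e-02,  6.88861561e-03, -2.70393308e-07]), 'position': array([0.19044378, 0.59492573, 0.23057475]), 'ee_rot': array([ 8.07729272e-01,  5.89553225e-01, -5.03406770e-04,  4.05556697e-04]), 'ft_force': array([ 0.3894628 ,  0.27883739, -0.60654396]), 'torque': array([ 0.06341017,  0.02827001, -0.02518959]), 'grip_width': 1.0008582710341754}
```

View pics/top1.png

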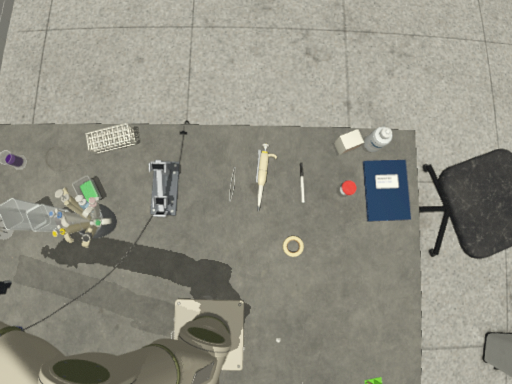

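View pics/scene1.png

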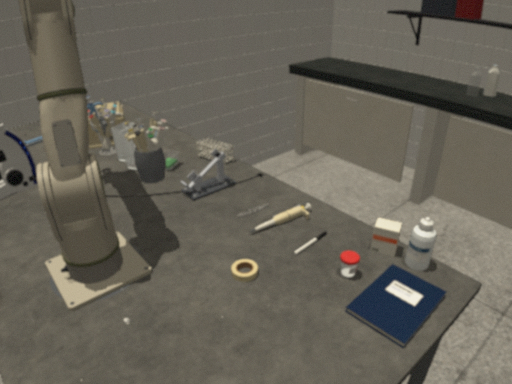

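The top picture shows the pipette with its nose at about (259,209) and plunger at (266,146). The rest is at about (164,188), forceps at (232,184), marker at (302,183) and cup at (347,187). I'll enlarge the pipette and the rest.

Run:
```python
from h import *
im=cv2.imread('pics/top1.png')
a=cv2.resize(im[140:215,242:292],None,fx=8,fy=8,interpolation=cv2.INTER_CUBIC)
b=cv2.resize(im[152:227,140:190],None,fx=8,fy=8,interpolation=cv2.INTER_CUBIC)
cv2.imwrite('pics/crop1.png',np.hstack([a,b]))
```

```text
(no output)
```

View pics/crop1.png

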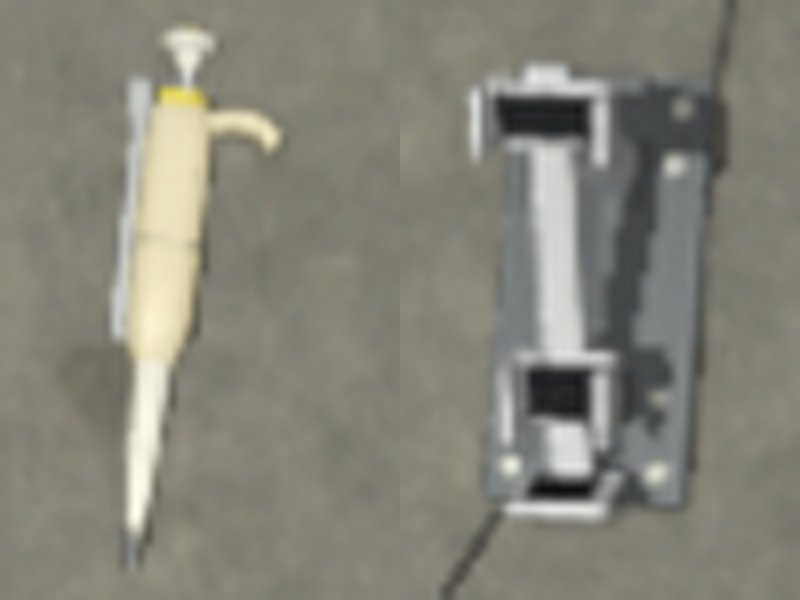

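Nose tip and plunger show clearly at crop (130,565) and (190,30). The base corners of the rest are at about crop (487,497), (685,503) and (716,82). Next I'll fit poses.

```bash
cat >> h.py <<'E'
def wrist_tgt(P,Rm): # shift (tool axes) & rotvec deg from present pose to target
    o=manip.get_obs(); R0=R.from_quat(o['ee_rot'])
    return R0.inv().apply(np.array(P)-o['position']).round(4),(R0.inv()*Rm).as_rotvec(degrees=True).round(2)
def rail(s,n,y): return np.array([-85+s*.8660254-n*.5,y,34+s*.5+n*.8660254])/1000
def restw(q,P): # q=x,y,yaw
    c,s=np.cos(q[2]),np.sin(q[2]); return np.atleast_2d(P)@np.array([[c,s,0],[-s,c,0],[0,0,1]])+[q[0],q[1],0]
MODEL=[[-.095,-.045,.01],[-.095,.045,.01],[.095,.045,.01],[.095,-.045,.01]]
def poly(im,p,q,sc,off):
    up=[[rail(a,16,y) for a in(146,174)] for y in(-23,23)]; lo=[[rail(a,20,y) for a in(22,56)] for y in(-18,18)]
    for L,c in [(MODEL+MODEL[:1],(0,0,255))]+[(l,(255,0,0)) for l in up+lo]+[([rail(0,0,y),rail(180,0,y)],(0,255,0)) for y in(-8,8)]:
        u=(proj(p,restw(q,L))-off+.5)*sc-.5
        cv2.polylines(im,[u.round().astype(int)],False,c,1)
E
python3 - <<'E'
from h import *
from scipy.optimize import least_squares
p=cams.camera_params('top')
def px(c,o): return (np.array(c)+.5)/8-.5+o
n=onz(p,px((130,567),(242,140)),.013); b=onz(p,px((190,30),(242,140)),.013)
print('nose',n,'back',b,'len',np.linalg.norm(n-b))
c=[onz(p,px(t,(-260+400-0,152))*1,.01) for t in ((685-400,503),(487-400,497),(716-400,82))]
# crop2 offset 140
M=np.array([MODEL[0],MODEL[1],MODEL[3]])
f=lambda q:(restw(q,M)-c)[:,:2].ravel()
q=least_squares(f,[.65,.2,0]).x; print('rest',q,f(q).round(4)); np.save('rest.npy',q)
im=cv2.imread('pics/top1.png'); a=cv2.resize(im[152:227,140:190],None,fx=8,fy=8,interpolation=cv2.INTER_CUBIC)
poly(a,p,q,8,np.array([140,152]))
p2=cams.camera_params('scene'); im=cv2.imread('pics/scene1.png'); b2=cv2.resize(im[145:205,175:240],None,fx=6,fy=6,interpolation=cv2.INTER_CUBIC)
poly(b2,p2,q,6,np.array([175,145])); b2=cv2.copyMakeBorder(b2,0,240,0,10,cv2.BORDER_CONSTANT)
cv2.imwrite('pics/fit.png',np.hstack([a,b2]))
print(wrist_tgt([.6,-.05,.3],R.from_euler('xyz',[180,0,0],degrees=True)))
E
```

```text
nose [ 0.42172555 -0.16134627  0.013     ] back [ 0.659785   -0.18430254  0.013     ] len 0.23916373160217552
rest [ 0.49653276  0.16475281 -0.02100011] [-0.0019 -0.0015 -0.0008  0.002   0.0027 -0.0004]
(array([-0.4895,  0.5867, -0.0688]), array([5.000e-02, 6.000e-02, 7.225e+01]))
```

View pics/fit.png

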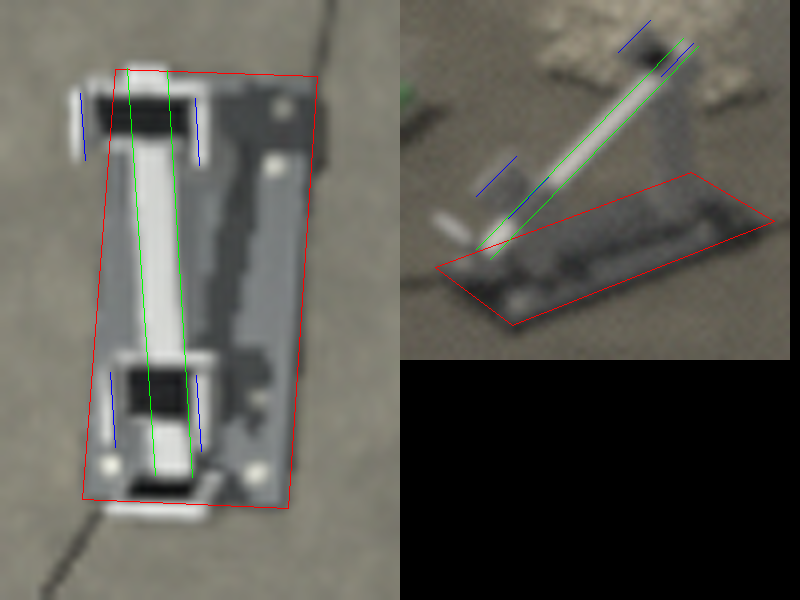

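The fit agrees with the sizes given: pipette length 239 against 237 mm, and rest corners within about 2 mm. Now moving over the pipette.

Emit:
{"api": "move_arm", "payload": {
  "moves": [
    [0,0,-12.2,-0.31,0.28,-0.02,0.085],
    [0,0,-12.2,-0.31,0.28,-0.02,0.085],
    [0,0,-12.2,-0.31,0.28,-0.02,0.085],
    [0,0,-12.2,-0.31,0.28,-0.02,0.085],
    [0,0,-12.2,-0.31,0.28,-0.02,0.085],
    [0,0,-12.2,-0.31,0.28,-0.02,0.085],
    [0,0,-12.2,-0.31,0.28,-0.02,0.085],
    [0,0,-12.2,-0.31,0.28,-0.02,0.085],
    [0,0,-12.2,-0.31,0.28,-0.02,0.085],
    [0,0,-12.2,-0.31,0.28,-0.02,0.085]
  ]
}}

```text
clock: 1.1
position: [0.3638, 0.212, 0.2515]
ee_rot: [0.742, 0.67, 0.0, -0.0]
ft_force: [0.7, 0.6, -0.5]
grip_width: 0.997
```

Run:
```python
from h import *
g=R.from_matrix(np.array([[.096,.9954,0],[.9954,-.096,0],[0,0,-1]]).T)
o=manip.get_obs();print(o['clock'],o['position'],o['joint_pos'].round(2));print(wrist_tgt([.536,-.172,.22],g))
```

```text
1.1 [0.36383777 0.21197208 0.25147331] [-0.86 -0.15  0.21  1.94  0.03  1.35  0.8 ]
(array([-0.3645,  0.2103,  0.0313]), array([ 0.01, -0.03, -0.33]))
```

Emit:
{"api": "move_arm", "payload": {
  "moves": [
    [0,0,-0.3,-0.365,0.21,0.03,0.085],
    [0,0,-0.3,-0.365,0.21,0.03,0.085],
    [0,0,-0.3,-0.365,0.21,0.03,0.085],
    [0,0,-0.3,-0.365,0.21,0.03,0.085],
    [0,0,-0.3,-0.365,0.21,0.03,0.085],
    [0,0,-0.3,-0.365,0.21,0.03,0.085],
    [0,0,-0.3,-0.365,0.21,0.03,0.085],
    [0,0,-0.3,-0.365,0.21,0.03,0.085],
    [0,0,-0.3,-0.365,0.21,0.03,0.085],
    [0,0,-0.3,-0.365,0.21,0.03,0.085]
  ]
}}

```text
clock: 2.1
position: [0.5367, -0.1713, 0.2202]
ee_rot: [0.74, 0.673, -0.001, 0.0]
ft_force: [-0.1, 0.4, -0.8]
grip_width: 0.993
```

Run:
```python
from h import *
o=manip.get_obs();print(o['clock'],o['position'],o['joint_pos'].round(2))
p,im=snap('wrist','w1.png'); print(p)
print(proj(p,[[.4217,-.1613,.013],[.6598,-.1843,.013],[.536,-.172,.026]]))
```

```text
2.1 [ 0.53673917 -0.17125698  0.22023282] [-0.41  0.24  0.75  1.68 -0.17  1.29  1.85]
{'fx': 331.3491897052563, 'fy': 331.3491897052563, 'cx': 255.1829033182686, 'cy': 194.53643303304116, 'dist_coeffs': array([-0.01358655,  0.        ,  0.        ,  0.        ,  0.        ]), 'xyz': array([ 0.45394413, -0.16248815,  0.36398575]), 'rotation': array([-0.1214256 , -0.1095007 ,  0.6642354 ,  0.72942221])}
[[253.86288401  46.96224752]
 [253.60766139 263.1690492 ]
 [253.97809498 165.02633121]]
```

View pics/w1.png

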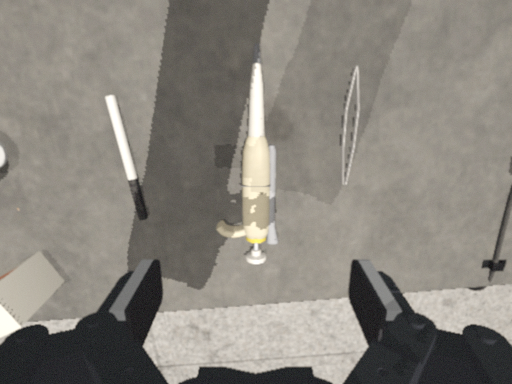

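The wrist picture shows the nose at (257,50) and plunger at (256,263). That is 2–3 px right of the prediction, about 2 mm towards +y. Both fingers straddle the pipette, and the forceps and marker are well clear. Going down.

Emit:
{"api": "move_arm", "payload": {
  "moves": [
    [0,0,0,0.001,0.001,0.05,0.085],
    [0,0,0,0.001,0.001,0.1,0.085],
    [0,0,0,0.001,0.001,0.14,0.085],
    [0,0,0,0.001,0.001,0.17,0.085],
    [0,0,0,0.001,0.001,0.19,0.085],
    [0,0,0,0.001,0.001,0.205,0.085],
    [0,0,0,0.001,0.001,0.213,0.085],
    [0,0,0,0.001,0.001,0.217,0.085],
    [0,0,0,0.001,0.001,0.217,0.085],
    [0,0,0,0.001,0.001,0.217,0.085]
  ]
}}

```text
clock: 3.15
position: [0.5381, -0.168, 0.0051]
ee_rot: [0.739, 0.674, 0.001, 0.0]
ft_force: [0.2, 0.2, -0.2]
grip_width: 0.995
```

Emit:
{"api": "move_arm", "payload": {
  "grip_force": 40,
  "moves": [
    [0,0,0,0,0,0,0.06],
    [0,0,0,0,0,0,0.045],
    [0,0,0,0,0,0,0.035],
    [0,0,0,0,0,0,0.02],
    [0,0,0,0,0,0,0.01],
    [0,0,0,0,0,0,0.01],
    [0,0,0,0,0,0,0.01],
    [0,0,0,0,0,0,0.01]
  ]
}}

```text
clock: 3.95
position: [0.5378, -0.1683, 0.0047]
ee_rot: [0.739, 0.674, 0.0, 0.0]
ft_force: [-0.7, -0.3, 5.4]
grip_width: 0.339
```

Gripped at 29 mm. Lifting.

Emit:
{"api": "move_arm", "payload": {
  "moves": [
    [0,0,0,0,0,-0.01,0.01],
    [0,0,0,0,0,-0.03,0.01],
    [0,0,0,0,0,-0.06,0.01],
    [0,0,0,0,0,-0.1,0.01],
    [0,0,0,0,0,-0.14,0.01],
    [0,0,0,0,0,-0.18,0.01],
    [0,0,0,0,0,-0.22,0.01],
    [0,0,0,0,0,-0.25,0.01],
    [0,0,0,0,0,-0.26,0.01],
    [0,0,0,0,0,-0.26,0.01]
  ]
}}

```text
clock: 4.95
position: [0.5378, -0.1682, 0.2653]
ee_rot: [0.739, 0.674, 0.001, 0.001]
ft_force: [-0.4, 0.1, -1.3]
grip_width: 0.337
```

Run:
```python
from h import *
o=manip.get_obs();print(o['clock'],o['position'],o['joint_pos'].round(2),o['ft_force'],o['grip_width'])
p,im=snap('wrist','w2.png')
q=np.load('rest.npy')
# rail frame -> tool: x across (+Y rest), z = -normal
def tgt(s,n,q):
    z=np.array([.5,0,-.866025]); x=np.array([0,1,0.]); y=np.cross(z,x)
    Rr=R.from_euler('z',q[2])*R.from_matrix(np.array([x,y,z]).T)
    return restw(q,rail(s,n,0))[0],Rr
P,Rr=tgt(125,60,q); print(P, wrist_tgt(P,Rr))
```

```text
4.95 [ 0.53779354 -0.16817413  0.26534808] [-0.43  0.21  0.77  1.61 -0.15  1.38  1.83] [-0.41140942  0.12315917 -1.34111975] 0.3368080066791775
[0.48978742 0.16489448 0.14846152] (array([ 0.327 , -0.0776,  0.1155]), array([-30.01,   1.04,  -3.96]))
```

View pics/w2.png

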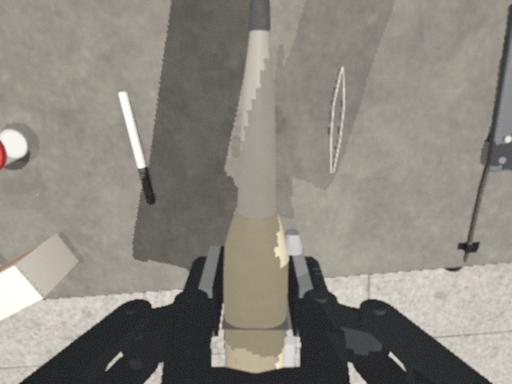

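The pipette is held straight at its body, with the nose at about (259,10). Computing the approach over the rest.

```bash
cat >> h.py <<'E'
def tgt(s,n,q,y=0):
    z=np.array([.5,0,-.866025]); x=np.array([0,1,0.]); yy=np.cross(z,x)
    Rr=R.from_euler('z',q[2])*R.from_matrix(np.array([x,yy,z]).T)
    return restw(q,rail(s,n,y))[0],Rr
def sn(q): # present tool in rail coords s,n,y and tilt error
    o=manip.get_obs(); d=o['position']-[q[0],q[1],0]; c,s=np.cos(q[2]),np.sin(q[2])
    x,y,z=np.array([c*d[0]+s*d[1],-s*d[0]+c*d[1],d[2]])*1000-[-85,0,34]
    return np.round([x*.866025+z*.5,-x*.5+z*.866025,y],1),(R.from_quat(o['ee_rot']).inv()*tgt(0,0,q)[1]).as_rotvec(degrees=True).round(2)
E
python3 - <<'E'
from h import *
q=np.load('rest.npy')
P,Rr=tgt(130,120,q); print(P, wrist_tgt(P,Rr))
E
```

```text
[0.46412321 0.16543351 0.20292305] (array([ 0.3252, -0.1033,  0.061 ]), array([-30.01,   1.04,  -3.96]))
```

Emit:
{"api": "move_arm", "payload": {
  "moves": [
    [-4,0,-0.5,0.02,-0.01,0,0.01],
    [-8,0,-1,0.06,-0.02,0,0.01],
    [-12,0.3,-1.5,0.1,-0.03,0,0.01],
    [-16,0.5,-2,0.14,-0.05,0,0.01],
    [-20,0.7,-3,0.18,-0.07,0,0.01],
    [-24,0.8,-3.5,0.22,-0.08,0,0.01],
    [-28,1,-4,0.26,-0.09,0,0.01],
    [-30,1,-4,0.3,-0.1,0,0.01],
    [-30,1,-4,0.325,-0.103,0,0.01],
    [-30,1,-4,0.325,-0.103,0,0.01]
  ]
}}

```text
clock: 6.0
position: [0.463, 0.168, 0.2619]
ee_rot: [0.688, 0.678, 0.18, 0.185]
ft_force: [0.3, -0.0, -0.6]
grip_width: 0.346
```

Run:
```python
from h import *
q=np.load('rest.npy')
o=manip.get_obs();print(o['clock'],o['position'],o['joint_pos'].round(2),o['grip_width'])
print(sn(q)); P,Rr=tgt(130,70,q); print(P, wrist_tgt(P,Rr))
```

```text
6.0 [0.4630367  0.16795522 0.26193671] [-0.73 -0.32  0.05  2.15  0.43  0.94  0.69] 0.34627775842935254
(array([158.5, 171.7,   2.5]), array([-0.13,  0.02,  0.41]))
[0.48911769 0.16490855 0.15962178] (array([-0.0023, -0.0283,  0.1017]), array([-0.13,  0.02,  0.41]))
```

Emit:
{"api": "move_arm", "payload": {
  "moves": [
    [0,0,0.1,-0.001,-0.008,0.025,0.01],
    [0,0,0.2,-0.002,-0.015,0.05,0.01],
    [0,0,0.4,-0.002,-0.022,0.075,0.01],
    [0,0,0.4,-0.002,-0.028,0.095,0.01],
    [0,0,0.4,-0.002,-0.028,0.102,0.01],
    [0,0,0.4,-0.002,-0.028,0.102,0.01],
    [0,0,0.4,-0.002,-0.028,0.102,0.01]
  ]
}}

```text
clock: 6.7
position: [0.4915, 0.1622, 0.1624]
ee_rot: [0.692, 0.674, 0.181, 0.185]
ft_force: [-0.3, 0.4, 0.5]
grip_width: 0.339
```

Run:
```python
from h import *
q=np.load('rest.npy'); print(sn(q))
o=manip.get_obs();print(o['clock'],o['position'],o['joint_pos'].round(2),o['grip_width'])
p,im=snap('wrist','w3.png'); a=cv2.imread('pics/w3.png'); poly(a,p,q,1,0)
p,im=snap('scene','s3.png'); b=cv2.resize(cv2.imread('pics/s3.png')[110:210,165:245],None,fx=3.6,fy=3.84)
cv2.imwrite('pics/ws3.png',np.hstack([a,b]))
```

```text
(array([133.5,  71.2,  -2.7]), array([ 0.02,  0.05, -0.36]))
6.7 [0.49152275 0.16220497 0.16243687] [-0.69 -0.16  0.08  2.24  0.51  0.68  0.6 ] 0.33932608472983516
```

View pics/ws3.png

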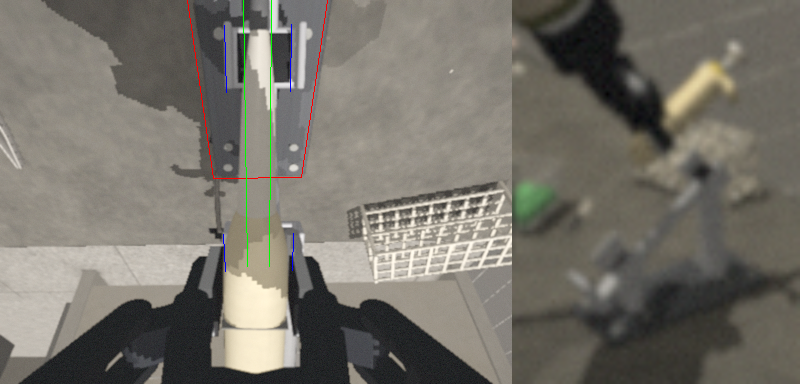

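The wrist picture shows the rest lying right of the overlay by several pixels at the lower cheeks (inner faces about 236 and 298, against modelled 226 and 292). I'll enlarge to measure.

Run:
```python
import cv2
a=cv2.imread('pics/w3.png')[0:115,190:340]
cv2.imwrite('pics/w3c.png',cv2.resize(a,None,fx=5,fy=5,interpolation=cv2.INTER_CUBIC))
```

```text
(no output)
```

View pics/w3c.png

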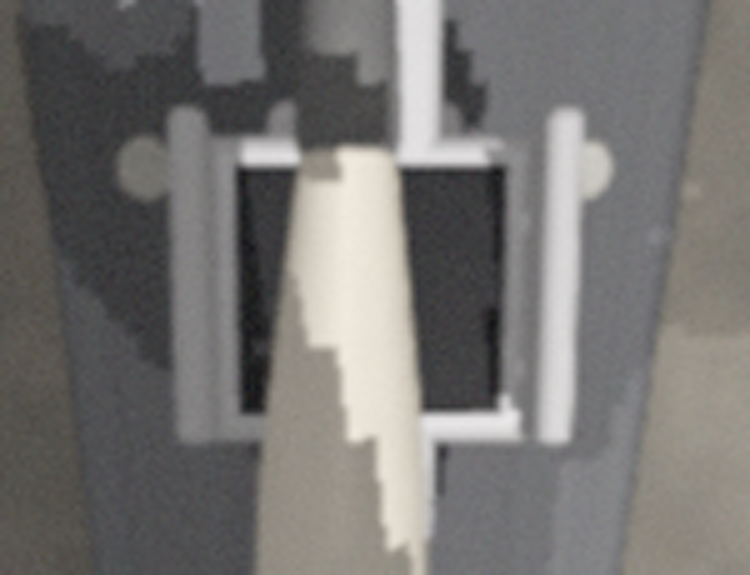

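Run:
```python
from h import *
q=np.load('rest.npy'); q[:2]+=[-.0015,.003]; np.save('rest.npy',q)
print(sn(q)); o=manip.get_obs(); print(o['joint_velocities'].round(3))
p=cams.camera_params('wrist'); T=R.from_quat(o['ee_rot'])
print(proj(p,o['position']+T.apply([[0,-.115,-.008],[0,-.085,-.008]])))
for s,n in((126,40),(126,12)): print(wrist_tgt(*tgt(s,n,q)))
```

```text
(array([135.3,  70.9,  -5.2]), array([ 0.08, -0.01, -0.36]))
[-0.    -0.002 -0.001  0.002  0.001 -0.002 -0.004]
[[253.27368317 -13.12871039]
 [253.36038146  75.63440261]]
(array([ 0.0051, -0.0094,  0.0309]), array([ 0.08, -0.01, -0.36]))
(array([ 0.0051, -0.0094,  0.0589]), array([ 0.08, -0.01, -0.36]))
```

The gripped pipette shows about 2 mm of wrist-camera bias to the right. Relative to the held pipette, the rest is therefore about 3 mm to +x of the tool. Going down towards the rail with that correction, staying about 10 mm upslope of home.

Emit:
{"api": "move_arm", "payload": {
  "moves": [
    [0,0,-0.3,0.003,-0.005,0.0,0.01],
    [0,0,-0.3,0.003,-0.0095,0.01,0.01],
    [0,0,-0.3,0.003,-0.0095,0.02,0.01],
    [0,0,-0.3,0.003,-0.0095,0.03,0.01],
    [0,0,-0.3,0.003,-0.0095,0.04,0.01],
    [0,0,-0.3,0.003,-0.0095,0.048,0.01],
    [0,0,-0.3,0.003,-0.0095,0.055,0.01],
    [0,0,-0.3,0.003,-0.0095,0.058,0.01],
    [0,0,-0.3,0.003,-0.0095,0.058,0.01]
  ]
}}

```text
clock: 7.7
position: [0.5123, 0.1648, 0.1065]
ee_rot: [0.691, 0.675, 0.181, 0.185]
ft_force: [0.2, -0.8, -0.6]
grip_width: 0.344
```

Run:
```python
from h import *
q=np.load('rest.npy'); print(sn(q)); o=manip.get_obs(); print(o['ft_force'],o['joint_pos'].round(2))
p,im=snap('wrist','w4.png'); a=cv2.imread('pics/w4.png')[0:300,130:390]
p,im=snap('scene','s4.png'); b=cv2.resize(cv2.imread('pics/s4.png')[130:210,170:240],None,fx=5.25,fy=7.5,interpolation=cv2.INTER_CUBIC)
cv2.imwrite('pics/ws4.png',np.hstack([cv2.resize(a,(432,500)),b[:500]]))
```

```text
(array([124.9,  11.7,  -2.6]), array([-0.02,  0.07, -0.04]))
[ 0.17234512 -0.79678426 -0.58058008] [-0.67 -0.02  0.09  2.26  0.59  0.54  0.51]
```

View pics/ws4.png

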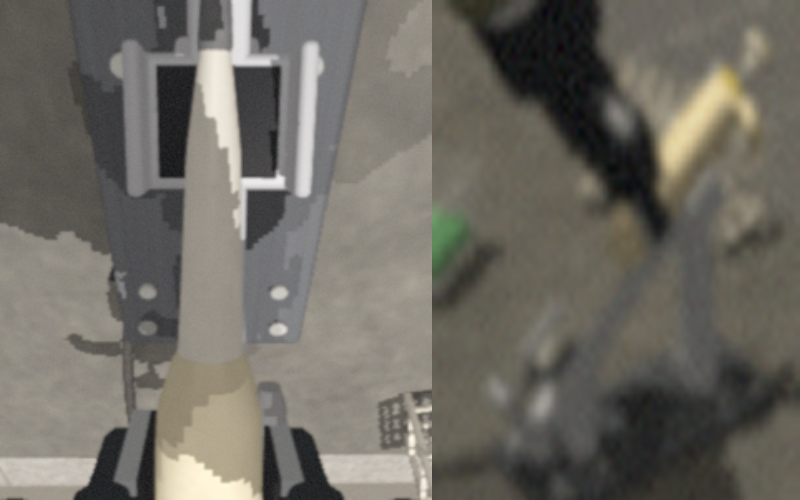

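The cone (col 217) sits between the lower cheeks (inner faces 150 and 297), about 1.5 mm left of the middle. Lowering gently to contact with a 1 mm nudge.

Emit:
{"api": "move_arm", "payload": {
  "moves": [
    [0,0,0,0.001,0,0.001,0.01],
    [0,0,0,0.001,0,0.002,0.01],
    [0,0,0,0.001,0,0.003,0.01],
    [0,0,0,0.001,0,0.004,0.01],
    [0,0,0,0.001,0,0.005,0.01],
    [0,0,0,0.001,0,0.005,0.01]
  ]
}}

```text
clock: 8.4
position: [0.5147, 0.1658, 0.1025]
ee_rot: [0.69, 0.675, 0.181, 0.185]
ft_force: [-0.3, 0.2, -0.4]
grip_width: 0.341
```

No contact yet (n≈7). Continuing.

Emit:
{"api": "move_arm", "payload": {
  "moves": [
    [0,0,0,0,0,0.001,0.01],
    [0,0,0,0,0,0.001,0.01],
    [0,0,0,0,0,0.002,0.01],
    [0,0,0,0,0,0.002,0.01],
    [0,0,0,0,0,0.003,0.01],
    [0,0,0,0,0,0.003,0.01]
  ]
}}

```text
clock: 9.0
position: [0.5159, 0.166, 0.1008]
ee_rot: [0.691, 0.675, 0.181, 0.185]
ft_force: [-20.3, -4.8, 20.0]
grip_width: 0.341
```

Rail contact, about 27 N normal. Backing off 1 mm, then sliding down-slope.

Emit:
{"api": "move_arm", "payload": {
  "moves": [
    [0,0,0,0,0,-0.001,0.01],
    [0,0,0,0,-0.001,-0.001,0.01],
    [0,0,0,0,-0.002,-0.001,0.01],
    [0,0,0,0,-0.003,-0.001,0.01],
    [0,0,0,0,-0.004,-0.001,0.01],
    [0,0,0,0,-0.005,-0.001,0.01],
    [0,0,0,0,-0.006,-0.001,0.01],
    [0,0,0,0,-0.006,-0.001,0.01]
  ]
}}

```text
clock: 9.8
position: [0.5104, 0.166, 0.0978]
ee_rot: [0.69, 0.676, 0.181, 0.185]
ft_force: [-1.1, 0.4, -0.0]
grip_width: 0.338
```

Run:
```python
from h import *
q=np.load('rest.npy'); print(sn(q)); o=manip.get_obs(); print(o['ft_force'],o['torque'])
```

```text
(array([118.8,   5. ,  -1.5]), array([-0.  ,  0.05, -0.03]))
[-1.14776437  0.37413822 -0.011015  ] [2.42239176e-02 6.40501277e-01 4.05208497e-04]
```

Emit:
{"api": "move_arm", "payload": {
  "moves": [
    [0,0,0,0,-0.001,0,0.01],
    [0,0,0,0,-0.002,0,0.01],
    [0,0,0,0,-0.003,0,0.01],
    [0,0,0,0,-0.003,0,0.01]
  ]
}}

```text
clock: 10.2
position: [0.5091, 0.1662, 0.0975]
ee_rot: [0.69, 0.675, 0.182, 0.186]
ft_force: [6.2, -0.4, 1.5]
grip_width: 0.344
```

The nose is against the stop (6 N along the rail). Seating lightly, then releasing.

Emit:
{"api": "move_arm", "payload": {
  "moves": [
    [0,0,0,0,0,0.001,0.01],
    [0,0,0,0,0.0,0.001,0.01],
    [0,0,0,0,0.0,0.001,0.032],
    [0,0,0,0,0.0,0.001,0.036],
    [0,0,0,0,0.0,0.001,0.045],
    [0,0,0,0,0.0,0.001,0.055],
    [0,0,0,0,0.0,0.001,0.055],
    [0,0,0,0,0.0,0.001,0.055]
  ]
}}

```text
clock: 11.0
position: [0.5084, 0.166, 0.0955]
ee_rot: [0.69, 0.675, 0.181, 0.185]
ft_force: [0.7, -0.3, -0.6]
grip_width: 0.642
```

Run:
```python
from h import *
q=np.load('rest.npy'); print(sn(q)); o=manip.get_obs(); print(o['ft_force'],o['grip_width'])
p,im=snap('wrist','w5.png'); a=cv2.imread('pics/w5.png')[0:300,130:390]
p,im=snap('top','t5.png'); b=cv2.resize(cv2.imread('pics/t5.png')[145:225,135:195],None,fx=6.0,fy=6.25,interpolation=cv2.INTER_CUBIC)
cv2.imwrite('pics/wt5.png',np.hstack([cv2.resize(a,(432,500)),b]))
```

```text
(array([116. ,   4. ,  -1.5]), array([ 0.  ,  0.05, -0.04]))
[ 0.71630602 -0.30526738 -0.56022646] 0.6422548966399414
```

View pics/wt5.png

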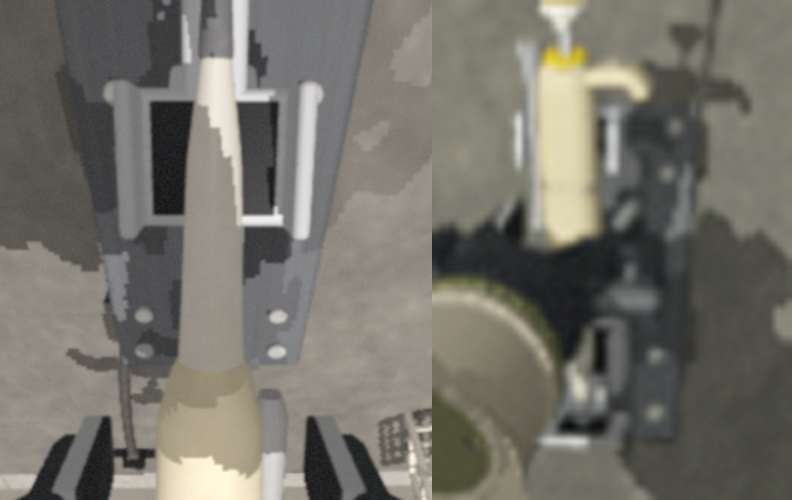

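Released. The cone is between the lower cheeks and the body between the upper ones, with the fingers clear on both sides (left 130, right 305). Withdrawing square to the rail.

Emit:
{"api": "move_arm", "payload": {
  "moves": [
    [0,0,0,0,0,-0.005,0.055],
    [0,0,0,0,0,-0.015,0.055],
    [0,0,0,0,0,-0.03,0.055],
    [0,0,0,0,0,-0.05,0.055],
    [0,0,0,0,0,-0.08,0.06],
    [0,0,0,0,0,-0.11,0.07],
    [0,0,0,0,0,-0.14,0.08],
    [0,0,0,0,0,-0.15,0.08],
    [0,0,0,0,0,-0.15,0.08]
  ]
}}

```text
clock: 12.0
position: [0.4335, 0.1684, 0.2273]
ee_rot: [0.69, 0.675, 0.183, 0.185]
ft_force: [-0.1, -0.5, -0.9]
grip_width: 0.937
```

Run:
```python
from h import *
q=np.load('rest.npy'); print(sn(q)); o=manip.get_obs(); print(o['clock'],o['ft_force'],o['joint_pos'].round(2))
p,im=snap('wrist','w6.png'); a=cv2.imread('pics/w6.png')[0:384,100:420]
print(proj(p,restw(q,[[-.0915,0,.0453],[.0471,0,.1253]]))-[100,0])
p,im=snap('scene','s6.png'); b=cv2.resize(cv2.imread('pics/s6.png')[115:211,170:250],None,fx=5,fy=5,interpolation=cv2.INTER_CUBIC)
print(((proj(p,restw(q,[[-.0915,0,.0453],[.0471,0,.1253]]))-[170,115])*5)+[400,0])
cv2.imwrite('pics/ws6.png',np.hstack([cv2.resize(a,(400,480)),b]))
```

```text
(array([116.9, 155.6,  -0.7]), array([ 0.16, -0.11, -0.06]))
12.0 [-0.06728441 -0.51567731 -0.86910141] [-0.74 -0.36  0.01  2.25  0.46  0.9   0.6 ]
[[154.44712743  35.08211974]
 [154.63631899 222.31049579]]
[[478.70865511 348.00873084]
 [633.5485821  189.74615136]]
```

View pics/ws6.png

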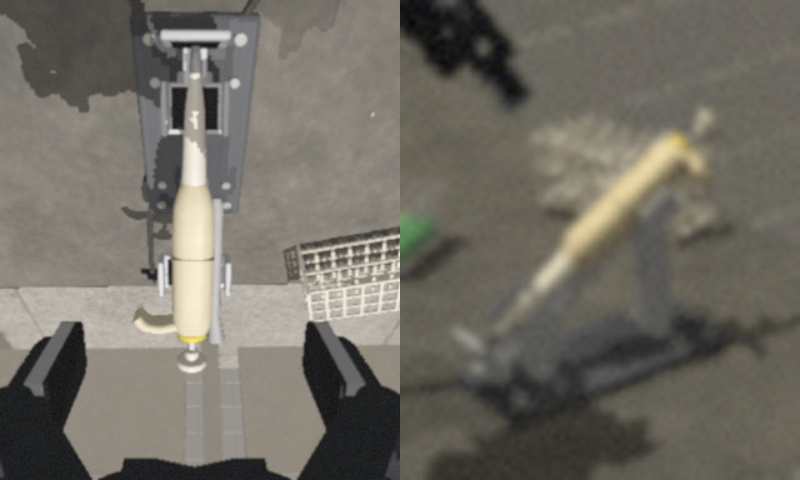

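The nose tip is at (196,47), against the stop (home point predicted at (193,44)). The body lies between the upper cheeks at about (163–230, 275), and the gripper is clear. Handing in.

```bash
python3 -c "
from h import *
print(manip.hand_in())"
```

```text
the job is handed in; nothing more can be done
None
```

The pipette is lying in the sloped rest, nose against the end stop and body between the upper cheeks, and the job is handed in. It took about 12 s.

I gripped it across its body (29 mm at the pads), tilted it 30° and lowered it onto the rail. I then slid it down until the stop pushed back with about 6 N, released it and withdrew square to the rail.

- **Final pictures:** the nose tip showed within about 3–4 pixels of the predicted home point. The nose cone sat between the lower cheeks and the body between the upper ones, with the gripper well clear.
- **Force:** the highest reading was about 29 N at the wrist, when the pipette first met the rail.
- **Disagreements:** the top and wrist cameras disagreed by 2–3 mm sideways. I corrected for this by centring the held pipette between the cheeks as the wrist camera saw them.
- **Other objects:** I never touched the marker, forceps or cup, but I did not take a separate picture to confirm they stayed put.

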